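# Hold the tape unwinder's tension arm at its stop

## Task

The tape unwinder is to be threaded. First set the lever of the air valve half open, at 45 degrees to the pipe, which eases the roll brake, and leave it there; then take the peg of the unwinder's spring-loaded cage arm and swing it away from the tape roll until the arm is fully against its stop post. Finish while still holding the arm against the stop with the gripper (do not let go, it springs back), and leave the other things on the table where they are.

Things in the scene. Friction and masses are not known exactly. Their poses are not given: they have to be found in the camera images.
- unwinder: Tape unwinder, fixed, left or right: grey plate 240 (x) x 190 (y) x 12 mm, with an upright roll of brown tape (66 mm across, its cap 72 mm high), a cage arm that swings level, a rest post and a stop post (12 mm thick, 66 mm high). Origin: centre of the plate's underside, z up. In its frame the pivot is at (-9, -45) mm; the arm points 70 deg from +x to +y at rest and 140 deg at the stop.
- cage_pivot (a point): Point on the upright pivot axis of the cage arm, 95 mm above the table (peg mid-height; the pivot itself ends at 78 mm). Axes as the unwinder's.
- peg (a point): The grip of the cage arm: the upright black peg, 18 mm thick, at the arm's free end, 120 mm from the pivot axis. The point is on its centre line 95 mm above the table; the peg runs from 73 to 121 mm; the arm's top plate below it (26 mm wide) is at 70 mm. Moves with the arm.
- peg_at_stop (a point): Where the peg's centre is when the arm is fully against the stop post (fixed on the unwinder, 95 mm above the table).
- cage_arm (a joint): Angle of the cage arm in rad: 0 at rest against the rest post, growing counter-clockwise seen from above (away from the tape roll), 1.222 (70 degrees) against the stop. A spring pulls it back to 0: about 2 N at the peg at rest, 7 N at the stop; it snaps back if let go.
- valve: Air valve stand, fixed, on the other side from the unwinder: grey plate 110 (x) x 190 (y) mm, a steel pipe along its y axis 36 mm above the table, a brass ball valve in the middle and under the lever a quadrant plate (68 mm across, 69 mm high, marks at 0, 45 and 90 degrees). Origin: centre of the underside, below the lever's axis; z up.
- valve_axis (a point): Point on the upright axis about which the valve lever turns, 98 mm above the table (lever mid-height). Axes as the valve's.
- lever_grip (a point): Grip point on the valve lever, 70 mm out from the axis, 98 mm above the table. The lever is a black level bar 14 mm wide, 16 mm high (90 to 106 mm above the table), its grip 22 to 98 mm out; beneath it nothing is higher than 69 mm. Its x axis points outward along the lever.
- valve_lever (a joint): Angle of the lever in rad: 0 closed (across the pipe, pointing along the valve's -x), growing counter-clockwise seen from above to 1.571 fully open (along the pipe, pointing to the valve's -y). Half open is 0.785. Starts between 0 and 0.4. Stays where it is left; takes about 2 N at the grip point.
- jar_20: full glass jar with a screw lid, 69 mm across, 112 mm tall, behind the work. Loose, to be left alone; origin at the centre of its underside.
- jar_21: another such jar, behind the work. Loose, to be left alone; origin at the centre of its underside.
- jar_22: another such jar, at the left. Loose, to be left alone; origin at the centre of its underside.
- tape_dispenser: hand tape dispenser, 213x151x59 mm, lying at the right. Loose, to be left alone; origin at the centre of its underside.
- stapler: hand stapler, 32x137x44 mm, at the left. Loose, to be left alone; origin at the centre of its underside.
- marker_black: felt marker, 130 mm long, 18 mm thick, lying in the strip between the unwinder and the valve. Loose, to be left alone; origin at the centre of its underside.
- lid_0: loose jar lid, 65 mm across, 16 mm high, between the unwinder and the valve. Loose, to be left alone; origin at the centre of its underside.
- lid_1: another loose jar lid, upside down, between them. Loose, to be left alone; origin at the centre of its underside.
There are look-alikes about, which are no part of the job. Leave any purple look-alike of the valve alone.

How it is judged:
By the outcome, as a careful person would: the job done as asked, in the order asked, and still so for the second after the job is handed in, while the arm keeps its last pose, push and grip.
It also fails if it takes over 58 s, if anything falls off the work surface, if the arm or the gripper's body presses on something with over 40 N, if the wrist force passes 120 N, or if a joint passes its speed limit or range.

## Robot

A 6-joint arm with a two-finger parallel gripper is mounted at the origin on a cart in front of the work surface, level with it; the furniture and walls round the work are solid. World frame = base frame: x ahead of the robot, y to its left, z up, the work surface at z = 0. Lengths are in mm, angles in rad, forces in N, time in s.
With the tool pointing down it reaches from about 350 to 975 mm from the base axis. Payload 7.1 kg.
Tool frame: the origin (TCP) lies on the front face of the gripper's body, between the roots of the fingers; the fingertips stand 80 mm ahead of it and the grasp point (between the pads) lies 61 mm ahead of it (ctrl.tcp_to_grasp is the distance from the TCP to the grasp point, in mm); z points along the fingers, y is the direction in which the jaws open and shut (so a half turn about z gives the same grasp; the last joint's range is limited). The gripper opens to 88 mm and grips with 3 to 60 N. Pads are 20 mm wide; open, the fingers measure 115 mm over their backs; the gripper's body (75 mm by 178 mm) begins 61 mm behind the grasp point.
Start: joints at [1.205, 0.423, 1.63, -0, 1.089, -0.019], TCP at [212.399, 587.786, 302.675] pointing down, gripper open.
Joint ranges: [-3, 3], [-0.9, 2.11], [0.09, 2.58], [-1.31, 4.45], [0.11, 2.69], [-2.54, 2.54]. Speed limits (rad/s): [2.39, 2.39, 3.01, 3.14, 3.14, 3.14].

## Interface

Orientations are given as a rotation vector (axis times angle).
In Python, from workcell import telemetry, get_image, ctrl gives the robot as it stands.
- The arm moves only by the tool send_rows, never from a script. Its argument "rows" is a list of rows, each a list of 5 numbers: the shift along the tool's x, y, z in m, then the turn about the tool's z in rad, then the opening, from -1 (shut) to 1 (fully open). A call has 1 to 5 rows; each row shifts and turns the commanded pose from where the row before left it, along the tool's axes as they then stand; what a row does not reach is not made up. A row lasts 1/10 s, in which the tool goes at most 50 mm and 8.59 degrees, less where a joint would pass 70% of its speed; a pose out of reach is approached as far as the arm can. A call with a gripper value outside its range is refused whole. The fingers move at their own pace and stop on an object; the grip force is fixed at half the most. Time passes only in rows, so rows that do not move let the fingers close. It gives the time, the measured TCP pose, the force and the opening at its end, in the units of the state.
- telemetry.get_obs(): the state, without advancing time (a new reading comes with each control period).
- get_image(name): name is "side" or "top" or "wrist"; returns a dict with "color" (480x640x3 uint8, blue, green, red), "z_map" (480x640 float32, mm along the optical axis (not along the pixel's ray), 0 where there is no reading), "camera_matrix" (3x3 intrinsics, pixels), "k1" (the pictures are not rectified: a ray, as slopes to the right and down, at radius r is drawn at 1 + k1 r^2 times it, then the intrinsics apply), "rvec" (rotation vector, rad) and "tvec" (3), from world to camera coordinates, as OpenCV has them. Camera axes: x right, y down, z forward; pixel columns grow to the right and rows downward; lengths in mm; the calibration is good to about 2 mm. A picture is of the moment at which its call begins.
- ctrl.close_job(): hands the job in, once; it reports no verdict.
The state is a dict: "t": time; "qpos": joint angles; "qvel": joint speeds; "joint_torque": joint torques, N m; "ee_pos": TCP position; "orientation": TCP orientation; "ft_force": force on the tool from outside, world axes, zero at the start; "moment": the same for the moment, N m; "width": finger opening in mm.
Only numpy, scipy, OpenCV 4.12 (cv2) and the standard library are available. Lean on these libraries where they do the work, as an engineer would, in place of code of your own. Each camera call takes 0.05 s, during which the arm holds its last target.

## Working session

There is one attempt and no reset: what is moved stays moved. The work goes in short steps, Python scripts to look and compute and a tool call to move; the robot and the scene stay as the last step left them, time stands still between calls to the robot, and variables do not carry over. Pictures are saved under pics/ and viewed, and the job is handed in when it is done.

Besides the shell and the picture viewer there is one more tool, called as name(argument=value, ...), one argument or row to a line, values as JSON. send_rows: Moves the arm, as the interface text tells. Its arguments: {"type":"object","properties":{"rows":{"type":"array"}},"required":["rows"]}

```bash
ls; mkdir -p pics; python3 - <<'E'
from workcell import telemetry,get_image,ctrl
import cv2,numpy as np
o=telemetry.get_obs();print({k:np.round(v,3).tolist() for k,v in o.items()}, ctrl.tcp_to_grasp)
for n in("top","side"):
    d=get_image(n);cv2.imwrite(f"pics/{n}1.png",d["color"]);np.savez(f"{n}1.npz",**d)
    R=cv2.Rodrigues(np.array(d["rvec"],float))[0];print(n,d["camera_matrix"],d["k1"],(-R.T@np.array(d["tvec"]).ravel()).round(0), R.round(2).tolist())
E
```

```text
pics
{'t': 0.0, 'qpos': [1.205, 0.424, 1.631, -0.0, 1.089, -0.019], 'qvel': [-0.001, 0.0, 0.001, 0.0, 0.001, -0.001], 'joint_torque': [-0.004, -54.462, -27.365, 0.064, 0.023, -0.0], 'ee_pos': [212.235, 587.414, 301.916], 'orientation': [-0.542, -3.094, 0.002], 'ft_force': [0.007, 0.468, -0.005], 'moment': [0.061, -0.005, -0.007], 'width': 87.642} 61.3
top [[518.23881799   0.         319.09219177]
 [  0.         518.23881799 240.11343334]
 [  0.           0.           1.        ]] -0.02068487016505307 [ 418.  -43. 1447.] [[-0.01, -1.0, -0.0], [-0.99, 0.02, -0.12], [0.12, 0.0, -0.99]]
side [[489.11637464   0.         324.71528574]
 [  0.         489.11637464 248.19709617]
 [  0.           0.           1.        ]] 0.039320042376296716 [ 139. 1090.  965.] [[-0.93, -0.37, 0.0], [-0.21, 0.54, -0.82], [0.3, -0.76, -0.58]]
```

View pics/top1.png

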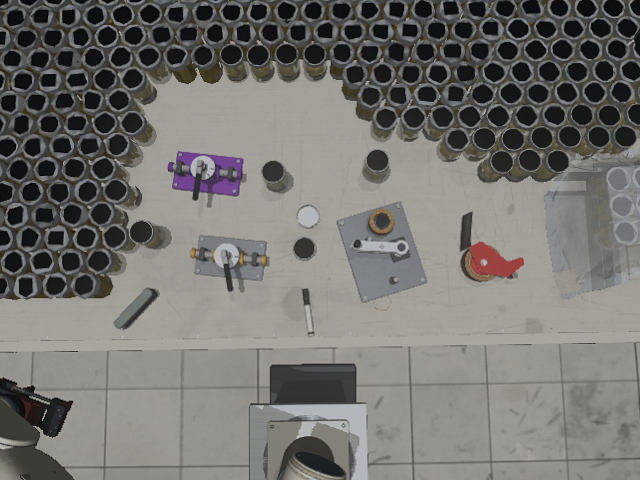

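View pics/side1.png

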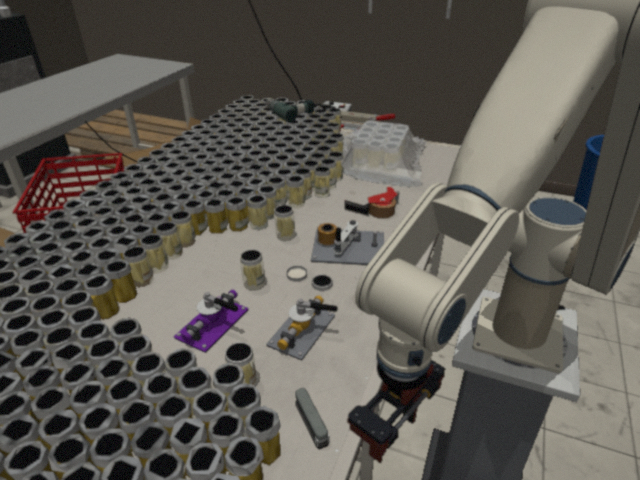

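The top view shows the grey valve near (228,257), with its black lever hanging toward (229,285). The purple look-alike is near (205,172). The unwinder is near (382,250): roll at (382,220), pivot ring at about (401,247), black peg at about (357,244). I'll crop in closer to check these.

```bash
cat > h.py <<'E'
import numpy as np,cv2
def load(n): return dict(np.load(n,allow_pickle=True))
def ray(d,u,v):
    K=d["camera_matrix"];k1=float(d["k1"])
    s=np.array([(u-K[0,2])/K[0,0],(v-K[1,2])/K[1,1]]);x=s.copy()
    for _ in range(20): x=s/(1+k1*(x@x))
    R=cv2.Rodrigues(np.array(d["rvec"],float))[0];t=np.array(d["tvec"],float).ravel()
    return -R.T@t, R.T@np.array([x[0],x[1],1.])
def onplane(d,u,v,z):
    c,r=ray(d,u,v);return c+r*(z-c[2])/r[2]
def depthpt(d,u,v):
    c,r=ray(d,u,v);return c+r*float(d["z_map"][int(round(v)),int(round(u))])
def proj(d,p):
    R=cv2.Rodrigues(np.array(d["rvec"],float))[0];q=R@np.array(p,float)+np.array(d["tvec"],float).ravel()
    x=q[:2]/q[2];x=x*(1+float(d["k1"])*(x@x));K=d["camera_matrix"];return np.array([K[0,0]*x[0]+K[0,2],K[1,1]*x[1]+K[1,2]])
E
python3 - <<'E'
import cv2,numpy as np
from h import *
a=cv2.imread("pics/top1.png")
c1=cv2.resize(a[225:305,180:280],None,fx=4,fy=4,interpolation=cv2.INTER_CUBIC)
c2=cv2.resize(a[195:305,330:430],None,fx=4,fy=4,interpolation=cv2.INTER_CUBIC)
h=np.zeros((440,800,3),np.uint8);h[:320,:400]=c1;h[:440,400:]=c2
cv2.imwrite("pics/crop1.png",h)
E
```

```text
(no output)
```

View pics/crop1.png

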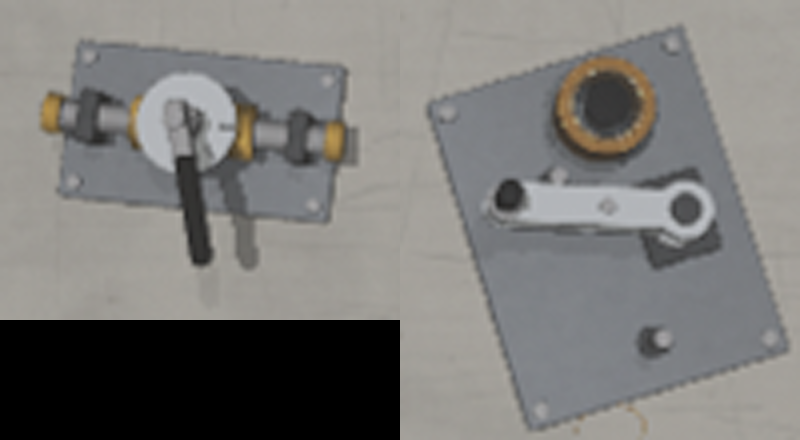

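The crop confirms it. The valve's white quadrant is at crop (188,122), with the lever ending at (203,260). On the unwinder, the pivot is at crop (685,207), the peg top at (510,193), the stop post at (658,340) and the rest post at (557,175). Next I'll measure.

```bash
python3 - <<'E'
import cv2,numpy as np
from h import *
d=load("top1.npz");a=d["color"];hsv=cv2.cvtColor(a,cv2.COLOR_BGR2HSV)
def cr(x,y,ox,oy): return x/4+ox-.375,y/4+oy-.375
# plate corners unwinder z=12
def deg(v): return np.degrees(np.arctan2(v[1],v[0])).round(2)
C=[onplane(d,*cr(x-400,y,330,195),12)[:2] for x,y in((430,103),(682,27),(788,348),(532,432))]
print("unw corners",np.round(C,1).tolist(),"sides",[np.linalg.norm(C[i]-C[(i+1)%4]).round(1) for i in range(4)],"cen",np.mean(C,0).round(1),"yaw",deg(C[0]-C[3]),deg(C[1]-C[2]),deg(C[0]-C[1])-90)
yaw=np.radians(np.mean([deg(C[0]-C[3]),deg(C[1]-C[2]),deg(C[0]-C[1])-90]))
R=np.array([[np.cos(yaw),-np.sin(yaw)],[np.sin(yaw),np.cos(yaw)]]);c=np.mean(C,0)
pv=c+R@[-9,-45]
peg=lambda t:pv+120*np.array([np.cos(yaw+np.radians(t)),np.sin(yaw+np.radians(t))])
print("pivot",pv,"peg rest",peg(70),"stop",peg(140))
print("pivot pix top",onplane(d,*cr(285,207,330,195),78),"peg top pix",onplane(d,*cr(110,191,330,195),121))
print("proj of peg top",proj(d,[*peg(70),121]), "seen",cr(110,191,330,195))
# valve
V=[onplane(d,*cr(x,y,180,225),12)[:2] for x,y in((80,40),(345,67),(328,222),(58,195))]
print("valve corners",np.round(V,1).tolist(),[np.linalg.norm(V[i]-V[(i+1)%4]).round(1) for i in range(4)],"cen",np.mean(V,0).round(1),"yaw",deg(V[0]-V[3]),deg(V[1]-V[2]),deg(V[0]-V[1])-90,deg(V[3]-V[2])-90)
print("quadrant centre",onplane(d,*cr(187,122,180,225),69))
p1=onplane(d,*cr(44,111,180,225),36);p2=onplane(d,*cr(336,141,180,225),36);print("pipe yaw",deg((p1-p2)[:2])-90)
m=np.zeros(a.shape[:2],np.uint8);g=a.max(2);m[225:305,180:280]=(g[225:305,180:280]<55)*255
n,l,s,ce=cv2.connectedComponentsWithStats(m)
for i in range(1,n):
  if s[i,4]>30:
    ys,xs=np.where(l==i);P=np.array([onplane(d,x,y,103)[:2] for x,y in zip(xs,ys)]).astype(np.float32)
    vx,vy,x0,y0=cv2.fitLine(P,cv2.DIST_L2,0,.01,.01).ravel()
    if vx>0:vx,vy=-vx,-vy
    print(s[i],ce[i],"dir",deg((vx,vy))%360,"cen",x0,y0,"ends",np.percentile((P-[x0,y0])@[vx,vy],[1,99]))
E
```

```text
unw corners [[648.7, -90.1], [700.1, -268.4], [473.7, -334.0], [418.9, -155.8]] sides [np.float64(185.6), np.float64(235.7), np.float64(186.4), np.float64(239.1)] cen [ 560.3 -212. ] yaw 15.96 16.16 16.069999999999993
pivot [ 564.14172127 -257.77707692] peg rest [ 572.38017113 -138.06021117] stop [ 454.46238175 -209.0898868 ]
pivot pix top [ 565.57782566 -255.86411092   78.        ] peg top pix [ 573.03558448 -136.8898227   121.        ]
proj of peg top [357.58554079 242.62078061] seen (357.125, 242.375)
valve corners [[614.4, 295.4], [592.5, 109.8], [484.8, 121.8], [506.2, 309.3]] [np.float64(186.9), np.float64(108.4), np.float64(188.7), np.float64(109.1)] cen [549.5 209.1] yaw -7.32 -6.37 -6.730000000000004 -6.519999999999996
quadrant centre [550.206664   209.49707674  69.        ]
pipe yaw -6.730000000000004
[224 264   8  27 120] [227.80833333 276.59166667] dir 189.27 cen 491.00342 199.17616 ends [-33.042342    35.17359077]
```

Every measurement agrees with the given sizes:

| Item | Measured |
|---|---|
| Valve axis | (549.8, 209.3) |
| Valve yaw | -6.7° |
| Lever | points 189.4° in world, so the joint is at about 0.28 |
| Lever target | 218.3° in world |
| Unwinder pivot | (564.5, -257) |
| Peg | (572.5, -137.5) |

The possible confusions are the purple valve at (205,172), and the stop or rest posts mistaken for the peg. I choose the grey valve at (228,257) and the black-capped peg at (357,243), both confirmed in the crop.

```bash
cat >> h.py <<'E'
def pose():
    from workcell import telemetry
    o=telemetry.get_obs();R=cv2.Rodrigues(np.array(o["orientation"],float))[0]
    return o,np.array(o["ee_pos"]),R
def plan(tx,ty,tz,ang,n):
    """world TCP target, tool-x heading deg"""
    o,p,R=pose();a=np.degrees(np.arctan2(R[1,0],R[0,0]))
    da=(ang-a+180)%360-180;dp=(np.array([tx,ty,tz])-p)/n
    print("t",o["t"],"p",p.round(1),"head",a.round(2),"tilt",np.degrees(np.arccos(-R[2,2])).round(2),"F",np.round(o["ft_force"],1),"w",round(float(o["width"]),1),"q",np.round(o["qpos"],2))
    print("left",(dp*n).round(1),"turn",da.round(2))
    for i in range(n):
        h=np.radians(a+da*i/n);x=np.array([np.cos(h),np.sin(h)]);y=np.array([np.sin(h),-np.cos(h)])
        print([round(float(v),4) for v in(dp[:2]@x/1000,dp[:2]@y/1000,-dp[2]/1000,-np.radians(da)/n)])
E
python3 -c "
from h import *
plan(480.7,197.9,300,189.4,10)"
```

```text
t 0.1 p [212.3 587.4 302. ] head 160.13 tilt 0.08 F [-0.8  0.6 -0.3] w 87.9 q [ 1.21  0.42  1.63 -0.    1.09 -0.02]
left [ 268.4 -389.5   -2. ] turn 29.27
[-0.0385, -0.0275, 0.0002, -0.0511]
[-0.037, -0.0294, 0.0002, -0.0511]
[-0.0355, -0.0313, 0.0002, -0.0511]
[-0.0338, -0.0331, 0.0002, -0.0511]
[-0.0321, -0.0347, 0.0002, -0.0511]
[-0.0303, -0.0363, 0.0002, -0.0511]
[-0.0284, -0.0378, 0.0002, -0.0511]
[-0.0264, -0.0392, 0.0002, -0.0511]
[-0.0244, -0.0405, 0.0002, -0.0511]
[-0.0223, -0.0417, 0.0002, -0.0511]
```

send_rows(
  rows=[
    [-0.0385, -0.0275, 0, -0.051, 1],
    [-0.037, -0.0295, 0, -0.051, 1],
    [-0.0355, -0.0315, 0, -0.051, 1],
    [-0.034, -0.033, 0, -0.051, 1],
    [-0.032, -0.035, 0, -0.051, 1],
  ],
)

```text
t: 0.6
ee_pos: [347.1, 390.8, 302.5]
orientation: [-0.14, -3.138, 0.001]
ft_force: [0.5, 0.5, 0.2]
width: 87.7
```

send_rows(
  rows=[
    [-0.03, -0.036, 0, -0.051, 1],
    [-0.028, -0.038, 0, -0.051, 1],
    [-0.026, -0.039, 0, -0.051, 1],
    [-0.024, -0.04, 0, -0.051, 1],
    [0, 0, 0, 0, 1],
  ],
)

```text
t: 1.1
ee_pos: [454.6, 233.8, 302.6]
orientation: [-0.17, 3.136, -0.002]
ft_force: [-0.4, 0.2, 0.1]
width: 88.0
```

```bash
python3 -c "
from h import *
plan(480.7,197.9,260,189.4,3)"
```

```text
t 1.1 p [454.6 233.8 302.6] head -173.78 tilt 0.06 F [-0.4  0.2  0.1] w 88.0 q [ 0.45  0.26  1.88 -0.    1.01 -1.23]
left [ 26.1 -35.9 -42.6] turn 3.18
[-0.0074, -0.0128, 0.0142, -0.0185]
[-0.0071, -0.013, 0.0142, -0.0185]
[-0.0069, -0.0131, 0.0142, -0.0185]
```

send_rows(
  rows=[
    [-0.0074, -0.0128, 0.014, -0.0185, 1],
    [-0.0071, -0.013, 0.014, -0.0185, 1],
    [-0.007, -0.013, 0.014, -0.0185, 1],
    [0, 0, 0, 0, 1],
    [0, 0, 0, 0, 1],
  ],
)

```text
t: 1.6
ee_pos: [478.3, 202.4, 260.6]
orientation: [0.261, -3.13, 0.0]
ft_force: [0.1, -0.8, -0.0]
width: 87.8
```

```bash
python3 - <<'E'
from h import *
from workcell import get_image
plan(480.7,197.9,160,189.4,4)
d=get_image("wrist");cv2.imwrite("pics/wrist2.png",d["color"]);np.savez("wrist2.npz",**d)
for p in([549.8,209.3,69],[480.7,197.9,106],[453.1,193.3,106]): print(proj(d,p))
E
```

```text
t 1.6 p [478.3 202.4 260.6] head -170.45 tilt 0.06 F [ 0.1 -0.8 -0. ] w 87.8 q [ 0.38  0.33  1.9   0.    0.92 -1.36]
left [   2.4   -4.5 -100.6] turn -0.15
[-0.0004, -0.0012, 0.0251, 0.0006]
[-0.0004, -0.0012, 0.0251, 0.0006]
[-0.0004, -0.0012, 0.0251, 0.0006]
[-0.0004, -0.0012, 0.0251, 0.0006]
[309.45414187 314.64385886]
[308.3676979  250.96394313]
[308.21495861 212.24618816]
```

View pics/wrist2.png

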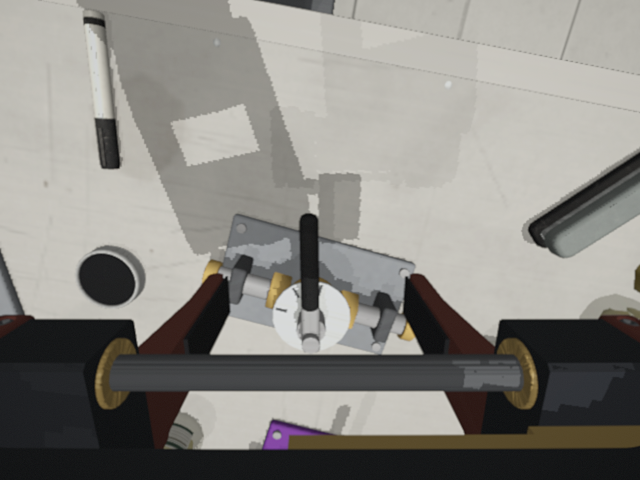

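The wrist view shows the lever as a vertical bar at x≈309, with its tip at (309,213). My projected lever points fall exactly on it. Descending now.

send_rows(
  rows=[
    [-0.0004, -0.0012, 0.025, 0, 1],
    [-0.0004, -0.0012, 0.025, 0, 1],
    [-0.0004, -0.0012, 0.025, 0, 1],
    [-0.0004, -0.0012, 0.025, 0, 1],
    [0, 0, 0, 0, 1],
  ],
)

```text
t: 2.15
ee_pos: [479.5, 197.8, 158.9]
orientation: [0.264, -3.126, 0.002]
ft_force: [-1.2, 0.4, 1.0]
width: 87.7
```

send_rows(
  rows=[
    [0, 0, 0, 0, -1],
    [0, 0, 0, 0, -1],
    [0, 0, 0, 0, -1],
    [0, 0, 0, 0, -1],
    [0, 0, 0, 0, -1],
  ],
)

```text
t: 2.65
ee_pos: [481.4, 197.6, 161.3]
orientation: [-0.263, 3.129, 0.001]
ft_force: [0.1, 0.4, -0.6]
width: 51.8
```

```bash
python3 -c "
from h import *
plan(480.7,197.9,160,189.4,1)"
```

```text
t 2.65 p [481.4 197.6 161.3] head -170.4 tilt 0.07 F [ 0.1  0.4 -0.6] w 51.8 q [ 0.37  0.49  1.95  0.    0.71 -1.37]
left [-0.7  0.3 -1.3] turn -0.2
[0.0006, 0.0004, 0.0013, 0.0035]
```

send_rows(
  rows=[
    [0, 0, 0, 0, -1],
    [0, 0, 0, 0, -1],
    [0, 0, 0, 0, -1],
    [0, 0, 0, 0, -1],
    [0, 0, 0, 0, -1],
  ],
)

```text
t: 3.15
ee_pos: [481.1, 197.6, 160.6]
orientation: [0.263, -3.13, -0.0]
ft_force: [-0.9, 1.2, -0.4]
width: 13.8
```

send_rows(
  rows=[
    [0, 0, 0, 0, -1],
    [0, 0, 0, 0, -1],
  ],
)

```text
t: 3.35
ee_pos: [481.1, 197.6, 160.6]
orientation: [0.264, -3.13, 0.0]
ft_force: [-1.4, 1.4, -0.4]
width: 13.9
```

```bash
python3 - <<'E'
from h import *
plan(480.7,197.9,160,189.4,1)
# arc rows about axis from 189.6 to 218.3 in 8 rows (chord in tool frame, tool x along lever outward)
n=8;r=70;da=np.radians(218.3-189.6)/n
print("arc row: dx",-r*(1-np.cos(da)),"dy",-r*np.sin(da),"turn",-da)
E
```

```text
t 3.35 p [481.1 197.6 160.6] head -170.37 tilt 0.01 F [-1.4  1.4 -0.4] w 13.9 q [ 0.37  0.49  1.95  0.    0.71 -1.37]
left [-0.4  0.3 -0.6] turn -0.23
[0.0003, 0.0004, 0.0006, 0.004]
arc row: dx -0.13717175897615563 dy -4.380094766691861 turn -0.0626136869152966
```

send_rows(
  rows=[
    [-0.0001, -0.0044, 0, -0.0625, -1],
    [-0.0001, -0.0044, 0, -0.0625, -1],
    [-0.0001, -0.0044, 0, -0.0625, -1],
    [-0.0001, -0.0044, 0, -0.0625, -1],
  ],
)

```text
t: 3.75
ee_pos: [486.2, 180.8, 160.6]
orientation: [-0.655, 3.072, 0.001]
ft_force: [1.2, 3.1, -2.7]
width: 13.9
```

send_rows(
  rows=[
    [-0.0001, -0.0044, 0, -0.0625, -1],
    [-0.0001, -0.0044, 0, -0.0625, -1],
    [-0.0001, -0.0044, 0, -0.0625, -1],
    [-0.0001, -0.0044, 0, -0.0625, -1],
    [0, 0, 0, 0, -1],
  ],
)

```text
t: 4.25
ee_pos: [495.6, 165.4, 160.6]
orientation: [-1.029, 2.967, -0.0]
ft_force: [1.8, 1.0, -2.8]
width: 13.8
```

send_rows(
  rows=[
    [0, 0, 0, 0, -1],
  ],
)

```text
t: 4.35
ee_pos: [495.4, 165.6, 160.7]
orientation: [-1.027, 2.968, -0.0]
ft_force: [3.3, -0.4, -3.4]
width: 13.7
```

```bash
python3 - <<'E'
from h import *
plan(494.9,165.9,160,218.3,1)
o,p,R=pose();print(np.degrees(np.arctan2(p[1]-209.3,p[0]-549.8))%360,np.hypot(p[1]-209.3,p[0]-549.8))
E
```

```text
t 4.35 p [495.4 165.6 160.7] head -141.85 tilt 0.05 F [ 3.3 -0.4 -3.4] w 13.7 q [ 0.3   0.49  1.94 -0.    0.71 -1.94]
left [-0.5  0.3 -0.7] turn 0.15
[0.0002, 0.0005, 0.0007, -0.0025]
218.76232569321536 69.78326583670845
```

The grip heading is 218.1–218.8° against the 218.3° target. Releasing the lever and rising.

send_rows(
  rows=[
    [0, 0, 0, 0, 0.2],
    [0, 0, 0, 0, 0.2],
    [0, 0, 0, 0, 0.2],
    [0, 0, 0, 0, 0.2],
    [0, 0, 0, 0, 0.2],
  ],
)

```text
t: 4.85
ee_pos: [494.9, 165.6, 160.7]
orientation: [1.029, -2.968, -0.0]
ft_force: [0.6, 0.1, -0.2]
width: 50.1
```

send_rows(
  rows=[
    [0, 0, -0.02, 0, 0.2],
    [0, 0, -0.03, 0, 0.2],
    [0, 0, -0.04, 0, 0.5],
    [0, 0, -0.03, 0, 0.8],
    [0, 0, 0, 0, 1],
  ],
)

```text
t: 5.35
ee_pos: [496.9, 166.1, 284.8]
orientation: [-1.027, 2.961, -0.0]
ft_force: [0.8, 0.1, 0.0]
width: 73.5
```

```bash
python3 - <<'E'
from h import *
from workcell import get_image
plan(572.5,-137.5,280,86.1,17)
for k in("wrist","top"):
    d=get_image(k);cv2.imwrite(f"pics/{k}3.png",d["color"]);np.savez(f"{k}3.npz",**d)
E
```

```text
t 5.35 p [496.9 166.1 284.8] head -141.75 tilt 0.44 F [0.8 0.1 0. ] w 73.5 q [ 0.3   0.3   1.87 -0.    0.97 -1.94]
left [  75.6 -303.6   -4.8] turn -132.15
[0.0076, -0.0168, 0.0003, 0.1357]
[0.0052, -0.0176, 0.0003, 0.1357]
[0.0028, -0.0182, 0.0003, 0.1357]
[0.0003, -0.0184, 0.0003, 0.1357]
[-0.0022, -0.0183, 0.0003, 0.1357]
[-0.0046, -0.0178, 0.0003, 0.1357]
[-0.007, -0.017, 0.0003, 0.1357]
[-0.0092, -0.0159, 0.0003, 0.1357]
[-0.0113, -0.0145, 0.0003, 0.1357]
[-0.0132, -0.0129, 0.0003, 0.1357]
[-0.0148, -0.011, 0.0003, 0.1357]
[-0.0161, -0.0089, 0.0003, 0.1357]
[-0.0172, -0.0066, 0.0003, 0.1357]
[-0.0179, -0.0042, 0.0003, 0.1357]
[-0.0183, -0.0017, 0.0003, 0.1357]
[-0.0184, 0.0008, 0.0003, 0.1357]
[-0.0181, 0.0032, 0.0003, 0.1357]
```

View pics/wrist3.png

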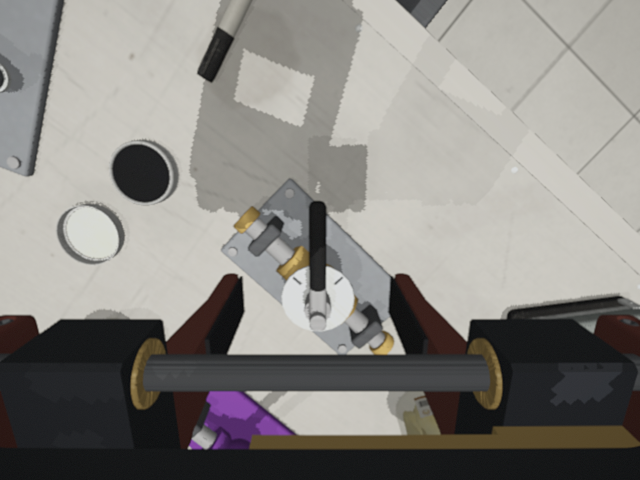

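View pics/top3.png

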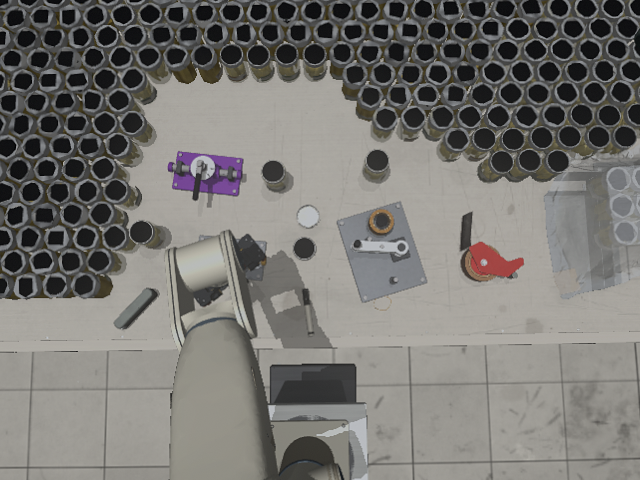

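The wrist view shows the lever from (318,205) to (317,320), midway between the visible 0° and 90° marks at (297,283) and (338,281). I'll measure its angle against the pipe.

```bash
python3 - <<'E'
from h import *
d=load("wrist3.npz");a=d["color"]
m=np.zeros(a.shape[:2],np.uint8);m[198:292,300:335]=(a[198:292,300:335].max(2)<60)*255
n,l,s,c=cv2.connectedComponentsWithStats(m);i=1+np.argmax(s[1:,4])
ys,xs=np.where(l==i);P=np.array([onplane(d,x,y,104)[:2] for x,y in zip(xs,ys)],np.float32)
vx,vy,x0,y0=cv2.fitLine(P,cv2.DIST_HUBER,0,.01,.01).ravel()
L=np.degrees(np.arctan2(vy,vx))%180
print(s[i],"lever",L+180,"cen",x0,y0,"bearing from axis",np.degrees(np.arctan2(y0-209.3,x0-549.8))%360)
# valve plate corners visible: pipe yellow ends
hsv=cv2.cvtColor(a,cv2.COLOR_BGR2HSV);y=cv2.inRange(hsv,(12,110,60),(35,255,255));y[:195]=0;y[:,:220]=0;y[360:]=0;y[:,400:]=0
n,l,s,c=cv2.connectedComponentsWithStats(y)
for i in range(1,n):
    if s[i,4]>60:print(s[i],c[i],onplane(d,*c[i],36).round(1))
E
```

```text
[ 309  201   18   90 1438] lever 218.33153 cen 502.17484 171.15402 bearing from axis 218.69344
[235 207  24  26 304] [246.36184211 219.625     ] [541.1 114.7  36. ]
[277 246  32  33 496] [294.68145161 262.22177419] [546.9 178.   36. ]
[371 332  22  23 228] [383.94736842 345.71491228] [563.4 311.8  36. ]
```

The pipe yaw is -6.5°, so the target heading is 218.5°. The lever measures 218.3–218.7°, so it is half open. On to the peg.

send_rows(
  rows=[
    [0.0076, -0.0168, 0, 0.136, 1],
    [0.0052, -0.0176, 0, 0.136, 1],
    [0.0028, -0.0182, 0, 0.136, 1],
    [0, -0.0184, 0, 0.136, 1],
    [-0.002, -0.0183, 0, 0.136, 1],
  ],
)

```text
t: 5.95
ee_pos: [516.5, 75.5, 278.7]
orientation: [-0.028, -3.138, 0.001]
ft_force: [0.3, -1.3, 0.3]
width: 87.7
```

send_rows(
  rows=[
    [-0.0046, -0.0178, 0, 0.136, 1],
    [-0.007, -0.017, 0, 0.136, 1],
    [-0.009, -0.016, 0, 0.136, 1],
    [-0.0113, -0.0145, 0, 0.136, 1],
    [-0.013, -0.013, 0, 0.136, 1],
  ],
)

```text
t: 6.45
ee_pos: [538.0, -13.8, 278.6]
orientation: [-1.073, -2.949, 0.002]
ft_force: [-0.5, -0.3, -0.1]
width: 87.8
```

send_rows(
  rows=[
    [-0.015, -0.011, 0, 0.136, 1],
    [-0.016, -0.009, 0, 0.136, 1],
    [-0.017, -0.0066, 0, 0.136, 1],
    [-0.018, -0.004, 0, 0.136, 1],
    [0, 0, 0, 0, 1],
  ],
)

```text
t: 6.95
ee_pos: [556.0, -86.0, 278.8]
orientation: [-1.824, -2.555, 0.002]
ft_force: [-0.8, 0.8, 0.0]
width: 88.1
```

```bash
python3 -c "
from h import *
plan(572.5,-137.5,250,86.1,4)"
```

```text
t 6.95 p [556.  -86.  278.8] head 108.96 tilt 0.16 F [-0.8  0.8  0. ] w 88.1 q [-0.17  0.36  1.79 -0.    0.99 -0.51]
left [ 16.5 -51.5 -28.8] turn -22.86
[-0.0135, -0.0003, 0.0072, 0.0998]
[-0.0135, 0.0011, 0.0072, 0.0998]
[-0.0133, 0.0024, 0.0072, 0.0998]
[-0.013, 0.0037, 0.0072, 0.0998]
```

send_rows(
  rows=[
    [-0.0135, 0, 0.007, 0.1, 1],
    [-0.0135, 0.001, 0.007, 0.1, 1],
    [-0.0133, 0.0024, 0.007, 0.1, 1],
    [-0.013, 0.0037, 0.007, 0.1, 1],
    [0, 0, 0, 0, 1],
  ],
)

```text
t: 7.45
ee_pos: [572.4, -136.0, 250.5]
orientation: [-2.29, -2.147, 0.003]
ft_force: [-0.5, 0.0, 0.4]
width: 87.7
```

```bash
python3 - <<'E'
from h import *
from workcell import get_image
plan(572.5,-137.5,158,86.1,5)
d=get_image("wrist");cv2.imwrite("pics/wrist4.png",d["color"]);np.savez("wrist4.npz",**d)
for p in([572.5,-137.5,121],[564.5,-257,78],[454.5,-209,121]): print(proj(d,p))
E
```

```text
t 7.45 p [ 572.4 -136.   250.5] head 86.31 tilt 0.2 F [-0.5  0.   0.4] w 87.7 q [-0.25  0.44  1.75 -0.    0.96 -0.19]
left [  0.1  -1.5 -92.5] turn -0.21
[-0.0003, 0.0, 0.0185, 0.0007]
[-0.0003, 0.0, 0.0185, 0.0007]
[-0.0003, 0.0, 0.0185, 0.0007]
[-0.0003, 0.0, 0.0185, 0.0007]
[-0.0003, 0.0, 0.0185, 0.0007]
[316.84917194 263.8304375 ]
[316.3478419  378.33325811]
[156.46324052 368.69385729]
```

View pics/wrist4.png

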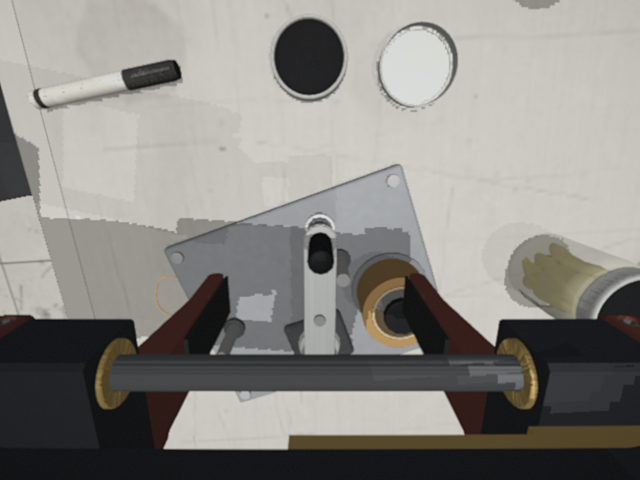

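The peg top is at (320,262), against my prediction of (317,264), which is about 1 mm off. I'll descend to TCP z≈161, so the tips (z≈81) clear the 72 mm roll cap, and grip.

send_rows(
  rows=[
    [-0.0003, 0, 0.02, 0, 1],
    [-0.0003, 0, 0.02, 0, 1],
    [-0.0003, 0, 0.02, 0, 1],
    [-0.0003, 0, 0.02, 0, 1],
    [0, 0, 0.009, 0, 1],
  ],
)

```text
t: 8.0
ee_pos: [571.9, -135.8, 162.0]
orientation: [-2.286, -2.151, 0.002]
ft_force: [-0.7, -0.1, -0.3]
width: 87.6
```

send_rows(
  rows=[
    [0, 0, 0, 0, -1],
    [0, 0, 0, 0, -1],
    [0, 0, 0, 0, -1],
    [0, 0, 0, 0, -1],
    [0, 0, 0, 0, -1],
  ],
)

```text
t: 8.5
ee_pos: [573.4, -137.3, 164.4]
orientation: [2.292, 2.147, 0.001]
ft_force: [0.9, 0.6, -0.1]
width: 51.2
```

send_rows(
  rows=[
    [0, 0, 0, 0, -1],
    [0, 0, 0, 0, -1],
    [0, 0, 0, 0, -1],
    [0, 0, 0, 0, -1],
    [0, 0, 0, 0, -1],
  ],
)

```text
t: 9.0
ee_pos: [573.5, -137.2, 163.7]
orientation: [2.293, 2.147, 0.001]
ft_force: [2.1, 0.5, -1.2]
width: 17.3
```

send_rows(
  rows=[
    [0, 0, 0, 0, -1],
    [0, 0, 0, 0, -1],
  ],
)

```text
t: 9.2
ee_pos: [573.5, -137.1, 163.7]
orientation: [2.292, 2.147, 0.001]
ft_force: [2.7, 0.9, -1.8]
width: 17.5
```

```bash
python3 - <<'E'
from h import *
plan(572.5,-137.5,160,86.1,1)
for c in([564.14,-257.78],[565.5,-255.9],[564.8,-256.9]):
    o,p,R=pose();v=p[:2]-c;print(np.hypot(*v),np.degrees(np.arctan2(v[1],v[0])))
n=9;da=np.radians(70)/n;print(-120*(1-np.cos(da)),-120*np.sin(da),-da)
E
```

```text
t 9.2 p [ 573.5 -137.1  163.7] head 86.25 tilt 0.04 F [ 2.7  0.9 -1.8] w 17.5 q [-0.25  0.56  1.79  0.    0.79 -0.19]
left [-1.  -0.4 -3.7] turn -0.15
[-0.0004, -0.0009, 0.0037, 0.0026]
121.00821955024959 85.57871350352852
119.03513288722687 86.16163218442107
120.08140964731949 85.86032201818104
-1.103951596218562 -16.23975597001573 -0.13574783071067006
```

send_rows(
  rows=[
    [-0.0005, -0.0105, 0, -0.0873, -1],
    [-0.0005, -0.0105, 0, -0.0873, -1],
    [-0.0005, -0.0105, 0, -0.0873, -1],
    [-0.0005, -0.0105, 0, -0.0873, -1],
    [-0.0005, -0.0105, 0, -0.0873, -1],
  ],
)

```text
t: 9.7
ee_pos: [521.9, -145.5, 163.7]
orientation: [1.768, 2.595, 0.001]
ft_force: [5.6, -1.4, -5.3]
width: 17.6
```

```bash
python3 - <<'E'
from h import *
plan(454.5,-209,163,156.1,9)
o,p,R=pose();v=p[:2]-[564.8,-256.9];print(np.hypot(*v),np.degrees(np.arctan2(v[1],v[0])))
E
```

```text
t 9.7 p [ 521.9 -145.5  163.7] head 111.47 tilt 0.1 F [ 5.6 -1.4 -5.3] w 17.6 q [-0.29  0.51  1.9   0.    0.73 -0.67]
left [-67.4 -63.5  -0.7] turn 44.63
[-0.0038, -0.0095, 0.0001, -0.0866]
[-0.003, -0.0098, 0.0001, -0.0866]
[-0.0021, -0.0101, 0.0001, -0.0866]
[-0.0012, -0.0102, 0.0001, -0.0866]
[-0.0004, -0.0103, 0.0001, -0.0866]
[0.0005, -0.0103, 0.0001, -0.0866]
[0.0014, -0.0102, 0.0001, -0.0866]
[0.0023, -0.01, 0.0001, -0.0866]
[0.0031, -0.0098, 0.0001, -0.0866]
119.39031996369981 111.07936301046229
```

send_rows(
  rows=[
    [-0.0004, -0.0105, 0, -0.0873, -1],
    [-0.0004, -0.0105, 0, -0.0873, -1],
    [-0.0004, -0.0105, 0, -0.0873, -1],
    [-0.0004, -0.0105, 0, -0.0873, -1],
    [-0.0004, -0.0105, 0, -0.0873, -1],
  ],
)

```text
t: 10.2
ee_pos: [479.0, -174.5, 163.7]
orientation: [1.164, 2.915, 0.001]
ft_force: [8.2, -0.7, -7.3]
width: 17.7
```

send_rows(
  rows=[
    [-0.0004, -0.0105, 0, -0.0873, -1],
    [-0.0004, -0.0105, 0, -0.0873, -1],
    [-0.0002, -0.005, 0, -0.044, -1],
    [0, 0, 0, 0, -1],
    [0, 0, 0, 0, -1],
  ],
)

```text
t: 10.7
ee_pos: [463.5, -194.9, 163.7]
orientation: [0.846, 3.023, 0.001]
ft_force: [8.0, 1.7, -8.1]
width: 17.6
```

```bash
python3 - <<'E'
from h import *
plan(454.5,-209,163,156.1,1)
o,p,R=pose();v=p[:2]-[564.8,-256.9];print(np.hypot(*v),np.degrees(np.arctan2(v[1],v[0])))
E
```

```text
t 10.7 p [ 463.5 -194.9  163.7] head 148.74 tilt 0.17 F [ 8.   1.7 -8.1] w 17.6 q [-0.42  0.46  1.99  0.    0.69 -1.45]
left [ -9.  -14.1  -0.7] turn 7.36
[0.0003, -0.0167, 0.0007, -0.1285]
118.81258199351919 148.52800847806014
```

send_rows(
  rows=[
    [-0.0005, -0.005, 0, -0.0436, -1],
    [-0.0005, -0.005, 0, -0.0436, -1],
    [-0.0002, -0.003, 0, -0.025, -1],
    [0, 0, 0, 0, -1],
  ],
)

```text
t: 11.1
ee_pos: [457.4, -206.5, 163.7]
orientation: [0.674, 3.067, 0.001]
ft_force: [4.7, 3.0, -2.4]
width: 17.5
```

send_rows(
  rows=[
    [0, -0.002, 0, -0.0175, -1],
    [0, 0, 0, 0, -1],
  ],
)

```text
t: 11.3
ee_pos: [456.7, -208.1, 163.7]
orientation: [0.648, 3.073, 0.001]
ft_force: [4.8, 2.9, -2.8]
width: 17.9
```

send_rows(
  rows=[
    [0, -0.002, 0, 0, -1],
    [0, 0, 0, 0, -1],
  ],
)

```text
t: 11.5
ee_pos: [456.2, -209.3, 163.7]
orientation: [0.649, 3.072, 0.003]
ft_force: [7.8, 9.7, -2.7]
width: 17.4
```

```bash
python3 - <<'E'
from h import *
plan(454.5,-209,163,156.1,1)
o,p,R=pose();v=p[:2]-[564.8,-256.9];print(np.hypot(*v),np.degrees(np.arctan2(v[1],v[0])),"F tool",(R.T@np.array(o["ft_force"])).round(1))
E
```

```text
t 11.5 p [ 456.2 -209.3  163.7] head 156.15 tilt 0.14 F [ 7.8  9.7 -2.7] w 17.4 q [-0.45  0.46  1.99  0.    0.69 -1.61]
left [-1.7  0.3 -0.7] turn -0.05
[0.0017, -0.0005, 0.0007, 0.0008]
118.59843110589459 156.31393808518598 F tool [-3.2 12.1  2.7]
```

The tangential force jumped to 12 N at bearing 156.3°, while the stop is expected at 156.1°. One small extra push will confirm the contact.

send_rows(
  rows=[
    [0, -0.0015, 0, 0, -1],
    [0, 0, 0, 0, -1],
    [0, 0, 0, 0, -1],
  ],
)

```text
t: 11.8
ee_pos: [456.0, -209.7, 163.7]
orientation: [0.649, 3.072, 0.005]
ft_force: [10.9, 14.9, -3.1]
width: 17.6
```

```bash
python3 - <<'E'
from h import *
from workcell import get_image
plan(454.5,-209,163,156.1,1)
o,p,R=pose();v=p[:2]-[564.8,-256.9];print(np.hypot(*v),np.degrees(np.arctan2(v[1],v[0])),"F tool",(R.T@np.array(o["ft_force"])).round(1))
for k in("wrist","top"):
    d=get_image(k);cv2.imwrite(f"pics/{k}5.png",d["color"]);np.savez(f"{k}5.npz",**d)
E
```

```text
t 11.8 p [ 456.  -209.7  163.7] head 156.15 tilt 0.2 F [10.9 14.9 -3.1] w 17.6 q [-0.46  0.46  1.99  0.01  0.69 -1.61]
left [-1.5  0.7 -0.7] turn -0.05
[0.0016, 0.0001, 0.0007, 0.0008]
118.63192393735564 156.56704524203627 F tool [-4.  18.   3.1]
```

View pics/wrist5.png

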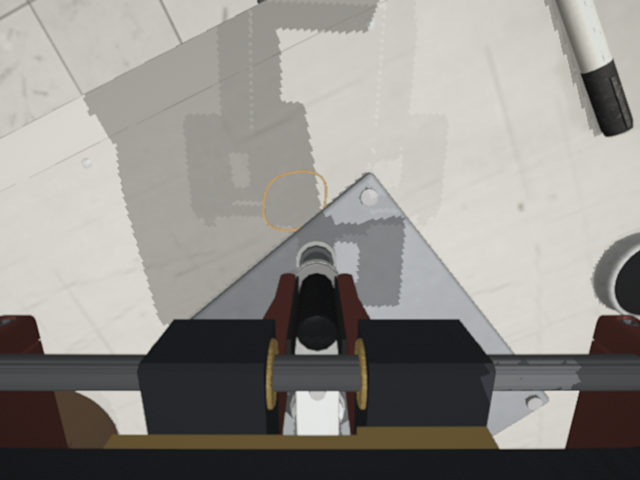

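View pics/top5.png

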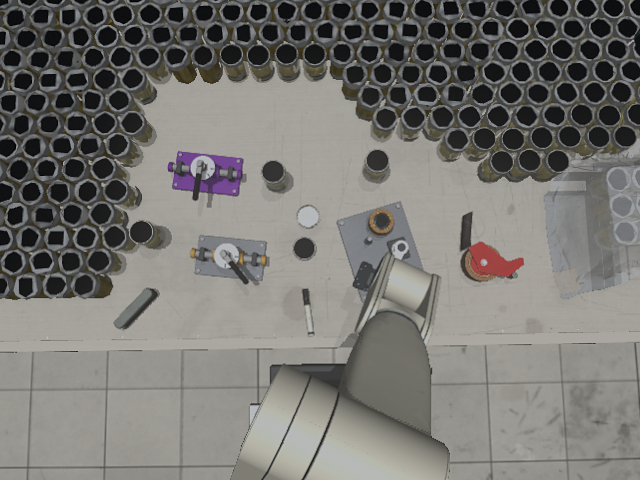

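The wrist view shows the peg held between the jaws at (317,320). The last 1.5 mm commanded moved the tool only 0.4 mm and added 6 N, so the arm is hard against the stop. The top view shows the lever still at 45°, from (228,255) to (246,281), and nothing else has moved. One last lever measurement, then I'll hand in.

```bash
python3 - <<'E'
from h import *
d=load("top5.npz");a=d["color"];b=load("top1.npz")["color"]
m=np.zeros(a.shape[:2],np.uint8);m[255:290,225:252]=(a[255:290,225:252].max(2)<55)*255
n,l,s,c=cv2.connectedComponentsWithStats(m);i=1+np.argmax(s[1:,4]);ys,xs=np.where(l==i)
P=np.array([onplane(d,x,y,103)[:2] for x,y in zip(xs,ys)],np.float32)
vx,vy,x0,y0=cv2.fitLine(P,cv2.DIST_HUBER,0,.01,.01).ravel()
print("lever",np.degrees(np.arctan2(vy,vx))%180+180,"bearing",np.degrees(np.arctan2(y0-209.3,x0-549.8))%360)
D=cv2.absdiff(a,b).max(2)
for nm,(x,y,w,h) in dict(j20=(258,155,35,40),j21=(360,145,32,40),j22=(125,215,40,35),stap=(110,285,52,48),lids=(290,200,33,62),mark=(298,283,20,55),disp=(455,205,72,80),purple=(165,148,82,52)).items(): print(nm,(D[y:y+h,x:x+w]>40).sum(),end="; ")
o,p,R=pose();print(o["t"],p.round(1),(R.T@np.array(o["ft_force"])).round(1),o["width"])
E
```

```text
lever 218.36597 bearing 218.12152
j20 0; j21 0; j22 0; stap 0; lids 0; mark 0; disp 0; purple 0; 11.9 [ 456.  -209.7  163.7] [-2.3 18.1  3.2] 17.462879860595578
```

```bash
python3 -c "
from workcell import ctrl
print(ctrl.close_job())"
```

```text
the job is handed in; nothing more can be done
None
```

The job is done and handed in at about 12 s of the 58 s allowed; the hand-in gave no verdict.

- **Valve lever:** I gripped the grey valve's lever and turned it to half open. It measured 218.1–218.7° in the world against a 218.3–218.5° target, so within about half a degree of 45° to the pipe. A top view taken just before hand-in showed it still there.
- **Cage arm:** I took the peg and swung the arm about 70° to its stop, and it is still gripped (17.5 mm opening). A final 1.5 mm push moved the tool only 0.4 mm and raised the force from 12 to 18 N. The arm's bearing of 156.5° agrees with the expected 156.1°.
- **Other things on the table:** comparing top views from before and after, the jars, lids, marker, stapler, tape dispenser and purple valve showed no change.
- **Small disagreement:** the peg's distance from my estimated pivot came out at 118.6 mm instead of 120 mm. That is within the roughly 2 mm accuracy of the camera calibration.

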